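Shut the red valve under the manifold cover

TASK

On the bench stands an air manifold box with two lever valves; its loose dark cover plate hides the valve with the red handle. Push the cover by its yellow rib along its guides to the other end of the box (do not lift it out), then push the red handle to the left, a quarter turn, until it is fully shut against its stop. Use only the fingertips; leave the blue handle, the reel, the jar and the screwdriver where they are.

Things in the scene. Friction and masses are not known exactly. Their poses are not given: they have to be found in the camera images.
- manifold: Grey open-topped box, fixed, 143 (x) x 270 (y) x 66 mm high; origin: centre of its underside; +x away from the robot, +y (its length) to the robot's left. Inside 115 x 254 mm. The cover lies on ledges at 56 mm between guide rails and end walls that rise to 66 mm, so it slides along y only. One valve at y = +62 mm, one at -62 mm (which is which varies). Hose tails stick out 32 mm behind.
- cover: Loose dark steel cover plate, 128 (x) x 120 (y) x 5 mm, 0.2 to 0.4 kg; origin: centre of its underside, axes as the manifold's. Lies on the ledges (origin at z = 56 mm), 1.5 mm of play to each rail; starts over the red valve. At the other end it stops against the end wall with its centre 67 mm from the box's middle, above the blue valve, which it clears.
- cover_rib (a point): Centre of the yellow push rib across the cover's middle: 80 mm long (x), 12 mm thick (y), 20 mm high, i.e. z = 61 to 81 mm above the bench.
- red_valve: The valve with the red handle, fixed in the box; origin 6 mm above the bench on the box's long centre line, axes as the manifold's. Its brass pipe runs along x; pipe and body reach up to z = 32 mm; only the 12 mm thick stem and 20 mm hub at the pivot stand higher.
- red_pivot (a point): Point on the vertical turning axis of the red handle (25 mm behind the valve's origin along +x), at z = 42 mm.
- red_grip (a point): Centre of the red handle's plastic sleeve, 33 mm from the pivot axis, z = 42 mm; the sleeve is 38 mm long (along the lever, 14 to 52 mm from the axis), 16 mm wide and spans z = 34 to 50 mm. A white dot marks its top.
- red_handle (a joint): Angle of the red handle, rad: 0 = fully open (lever points to the robot, along the manifold's -x), 1.57 = fully shut against its stop (lever points to the manifold's +y, the robot's left). Starts open, 0 to 0.25. Stiff with friction (about 2 N at the sleeve), stays where it is left.
- blue_grip (a point): Centre of the blue handle's sleeve; the blue valve is the same as the red one, and stands in the other half of the box, uncovered at the start. To be left alone.
- reel_c (a point): Centre of a yellow solder reel, 43x48x30 mm, standing on the bench near the left end of the box. Bystander.
- jar_c (a point): Centre of a screw jar with a yellow lid, 54 mm across, 38 mm high, on the bench near the right end of the box. Bystander.
- screwdriver_c (a point): Centre of a yellow screwdriver, 143 mm long, 18 mm high, lying on the bench in front of the box, along it. Bystander.

How it is judged (in metres and radians):
On the way, in this order (a step that is already met when the one before it is completed fails the run):
1. the cover is slid aside to the other end, off the red valve (horizontal distance between cover and red_valve above 0.11 m), for 0.2 s.
2. the red handle is pushed fully shut (value of joint red_handle above 1.45 rad), for 0.2 s.
At the end, for the whole second after the job is handed in: The cover lies flat in its guides (within 4 mm of its height, 0.05 rad), its centre more than 110 mm from the red valve's; the red handle is at 1.45 rad or more (1.57 = stop); the blue handle's sleeve has moved less than 12 mm and the reel, jar and screwdriver less than 20 mm; cover at rest (horizontal distance between cover and red_valve above 0.11 m and value of joint red_handle above 1.45 rad and linear speed of cover below 0.02 m/s and height (world z) of cover between 0.052 and 0.06 m and angle between cover's own z axis and vertical below 0.05 rad and distance of blue_grip from where it was at the start of the episode below 0.012 m and not (distance of reel_c from where it was at the start of the episode above 0.02 m) and not (distance of jar_c from where it was at the start of the episode above 0.02 m) and not (distance of screwdriver_c from where it was at the start of the episode above 0.02 m)); the robot touches nothing.
It fails at once if the cover is lifted more than 12 mm or tipped out of its guides (height (world z) of cover above 0.068 m or angle between cover's own z axis and vertical above 0.15 rad).
It fails at once if the blue handle is moved 12 mm or more (distance of blue_grip from where it was at the start of the episode above 0.012 m).
It fails at once if the reel, the jar or the screwdriver is moved more than 20 mm (distance of any of reel_c, jar_c, screwdriver_c from where it was at the start of the episode above 0.02 m).
It also fails if it takes over 42 s, if anything falls off the work surface, if the arm or the gripper's body presses on something with over 40 N, if the wrist force passes 120 N, or if a joint passes its speed limit or range.

ROBOT

A 7-joint arm with a two-finger parallel gripper is mounted at the origin on a cart in front of the work surface, level with it; the furniture and walls round the work are solid. World frame = base frame: x ahead of the robot, y to its left, z up, the work surface at z = 0. Lengths are in mm, angles in rad, forces in N, time in s.
With the tool pointing down it reaches from about 400 to 875 mm from the base axis. Payload 19.3 kg.
Tool frame: the origin (TCP) lies at the very end of the fingers, on their centre line; the grasp point (between the pads) lies 19 mm behind it (grip_point_offset is the z of the grasp point in the tool frame, in mm); z points along the fingers, x is the direction in which the jaws open and shut, and the axes are right-handed (so a half turn about z gives the same grasp; the last joint's range is limited). The gripper opens to 85 mm and grips with 20 to 120 N. Pads are 22 mm wide; open, the fingers measure 114 mm over their backs; the gripper's body (76 mm by 85 mm) begins 54 mm behind the grasp point. The pads swing forward as they close: fully open they stand 13 mm farther back than shut.
Start: joints at [1.047, 0.521, -0.036, 1.599, 0.021, 1.021, -0.113], TCP at [273.962, -561.747, 231.291] pointing down, gripper open.
Joint ranges: [-2.91, 2.91], [-0.3, 2.13], [-1.5, 1.42], [0.17, 2.43], [-1.26, 4.41], [0.16, 1.93], [-2.52, 2.52]. Speed limits (rad/s): [1.89, 1.89, 2.39, 2.39, 3.01, 3.01, 3.01].

INTERFACE

Orientations are given as a 3x3 rotation matrix whose columns are the frame's x, y, z axes.
In Python, from workcell import movep, movel, goto_joints, open_gripper, clamp, wait, inverse_kinematics, read_state, camera, PlanningError, finish_job, grip_point_offset gives the robot as it stands. Calls block until the motion is done:
- movep(position, orientation): joint-space move of the TCP to a pose.
- movel(position, frame=None, max_speed=150, guard=None): straight line of the TCP; frame=None keeps the orientation; max_speed is the mean speed in mm/s. With guard (N) it stops when the force on the tool has changed by that much, and returns True; else False.
- goto_joints(angles): joint-space move.
- open_gripper() and clamp(): open the fingers fully, or close them until they stop; the grip force is fixed at half the most.
- wait(seconds).
- inverse_kinematics(position, orientation): joint angles nearest the present ones, or None.
- read_state(): the state.
- camera(name): name is "side" or "top" or "wrist"; returns a dict with "image" (420x560x3 uint8, blue, green, red), "range_z" (420x560 float32, mm along the optical axis (not along the pixel's ray), 0 where there is no reading), "fx", "fy", "cx", "cy" (pixels), "cam_to_world" (4x4, takes a point from camera to world coordinates). Camera axes: x right, y up, looking along -z (the intrinsics and any distortion apply to the point x, -y, -z); pixel columns grow to the right and rows downward; lengths in mm; the calibration is good to about 2 mm. A picture is of the moment at which its call begins.
A pose or a line that the arm cannot do raises PlanningError and nothing moves.
- finish_job(): hands the job in, once; it reports no verdict.
The state is a dict: "time": time; "qpos": joint angles; "qvel": joint speeds; "joint_efforts": joint torques, N m; "eef_pos": TCP position; "tool_rot": TCP orientation; "ft_force": force on the tool from outside, world axes, zero at the start; "torque": the same for the moment, N m; "finger_gap": finger opening in mm.
Only numpy, scipy, OpenCV 4.12 (cv2) and the standard library are available. Lean on these libraries where they do the work, as an engineer would, in place of code of your own. Each camera call takes 0.05 s, during which the arm holds its last target. There are 200 camera calls.

## Working session

There is one attempt and no reset: what is moved stays moved. The work goes in short steps, each a Python script; the robot and the scene stay as the last script left them, time stands still between calls to the robot, and variables do not carry over. Pictures are saved under pics/ and viewed, about 8 in all and at most 12, crops included, and the job is handed in when it is done.

```bash
mkdir -p pics; ls
cat > h.py <<'E'
import numpy as np, cv2
from workcell import *
def pts(c):
    h,w=c["range_z"].shape; z=c["range_z"].astype(float)
    u,v=np.meshgrid(np.arange(w),np.arange(h))
    p=np.stack([(u-c["cx"])/c["fx"]*z,-(v-c["cy"])/c["fy"]*z,-z,np.ones_like(z)],-1)
    P=(p@np.array(c["cam_to_world"]).T)[...,:3]; P[z==0]=np.nan
    return P
E
python3 - <<'E'
from h import *
a=[]
for n in("top","side"):
    c=camera(n); np.savez(n+"0.npz",P=pts(c),im=c["image"]); cv2.imwrite(f"pics/{n}0.png",c["image"])
    print(n,[k for k in c],np.round(c["cam_to_world"],2).tolist(),c["fx"])
print(read_state()["tool_rot"],grip_point_offset, read_state()["time"])
E
```

```text
pics
top ['image', 'range_z', 'fx', 'fy', 'cx', 'cy', 'cam_to_world'] [[-0.01, 1.0, -0.09, 404.34], [-1.0, -0.01, 0.01, 20.19], [0.01, 0.09, 1.0, 1164.71], [0.0, 0.0, 0.0, 1.0]] 545.1708651485766
side ['image', 'range_z', 'fx', 'fy', 'cx', 'cy', 'cam_to_world'] [[-0.95, 0.09, -0.29, 275.78], [-0.3, -0.33, 0.9, 799.66], [-0.02, 0.94, 0.34, 376.21], [0.0, 0.0, 0.0, 1.0]] 477.12936655160956
[[ 4.38328382e-01 -8.98814754e-01 -5.16421803e-04]
 [-8.98814307e-01 -4.38328681e-01  8.99993167e-04]
 [-1.03528963e-03  6.96747563e-05 -9.99999462e-01]] -18.700000000000003 0.1
```

View pics/top0.png

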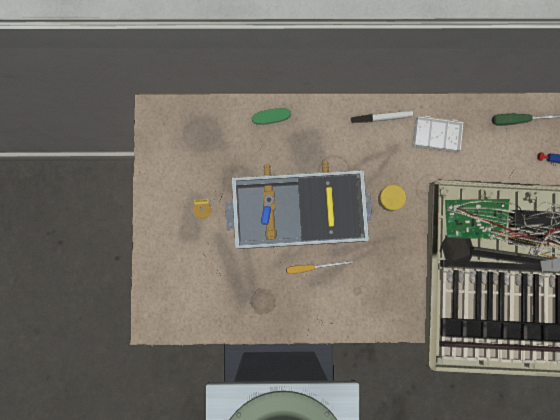

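View pics/side0.png

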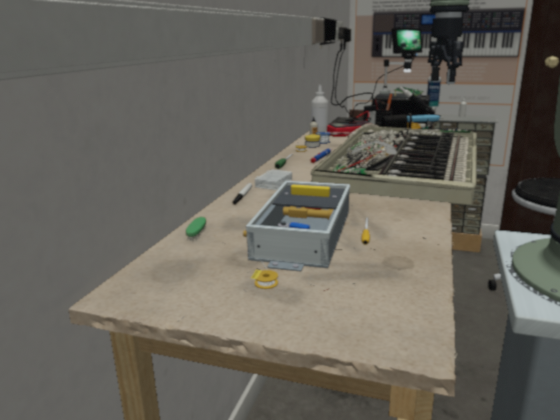

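The top view shows the box centred near pixel (300,208) and slightly rotated. The cover and rib are on the right at (331,207), the blue handle on the left at (266,215), the reel at (202,209), the jar at (393,198) and the screwdriver at (320,267). Red is therefore at the -y end, and the cover has to go to +y.

Run:
```python
from h import *
c=camera("top"); P=pts(c); im=c["image"]
def ray(u,v,z):
    M=np.array(c["cam_to_world"]); d=M[:3,:3]@np.array([(u-c["cx"])/c["fx"],-(v-c["cy"])/c["fy"],-1]); o=M[:3,3]
    return o+d*(z-o[2])/d[2]
hsv=cv2.cvtColor(im,cv2.COLOR_BGR2HSV)
yel=((abs(hsv[...,0].astype(int)-27)<6)&(hsv[...,1]>150)&(hsv[...,2]>120)).astype(np.uint8)
n,l,s,ce=cv2.connectedComponentsWithStats(yel)
for i in range(1,n):
    if s[i,4]>25: print("yel",s[i],ce[i],np.nanmedian(P[l==i],0).round(1))
m=np.zeros_like(yel); m[165:250,305:360]=yel[165:250,305:360]
r=cv2.minAreaRect(cv2.findNonZero(m)); q=cv2.boxPoints(r)
print("rib",r,[ray(*p,81).round(1) for p in q],"c",ray(*r[0],81).round(1))
roi=np.zeros(yel.shape,bool); roi[160:255,222:380]=1
rim=roi&(abs(P[...,2]-66)<5)&(im.max(2)>110)
X=P[rim][:,:2].astype(np.float32); b=cv2.minAreaRect(X); print("rim",b,len(X),cv2.boxPoints(b).round(1).tolist())
# light-grey mask, ray to z=66
mm=(roi&(im.min(2)>130)&(hsv[...,1]<60)).astype(np.uint8)
b2=cv2.minAreaRect(cv2.findNonZero(mm)); Q=np.array([ray(*p,66)[:2] for p in cv2.boxPoints(b2)]); print("rimray",Q.round(1).tolist(),Q.mean(0))
bl=(roi&(abs(hsv[...,0].astype(int)-112)<12)&(hsv[...,1]>150)).astype(np.uint8)
print("blue",np.nanmedian(P[bl>0],0),bl.sum())
cv2.imwrite("pics/z.png",cv2.resize(im[155:260,215:415],None,fx=4,fy=4,interpolation=cv2.INTER_CUBIC))
```

```text
yel [326 187   8  40 205] [329.63902439 205.98536585] [512.3 -97.   79.4]
rib ((329.609130859375, 206.52792358398438), (39.04338455200195, 5.414775371551514), 85.91438293457031) [array([549.8, -88.9,  81. ]), array([550.6, -99.8,  81. ]), array([ 472.2, -104. ,   81. ]), array([471.5, -93.2,  81. ])] c [510.9 -96.5  81. ]
rim ((508.53302001953125, -37.33201599121094), (144.3154754638672, 270.0644836425781), 2.9641308784484863) 1247 [[429.5, 93.80000305175781], [443.5, -175.89999389648438], [587.5999755859375, -168.5], [573.5999755859375, 101.30000305175781]]
rimray [[596.2, 118.7], [612.4, -189.9], [435.2, -195.7], [420.2, 108.4]] [516.01358937 -39.61887096]
blue [497.40690771  32.13312341  48.65119616] 110
```

View pics/z.png

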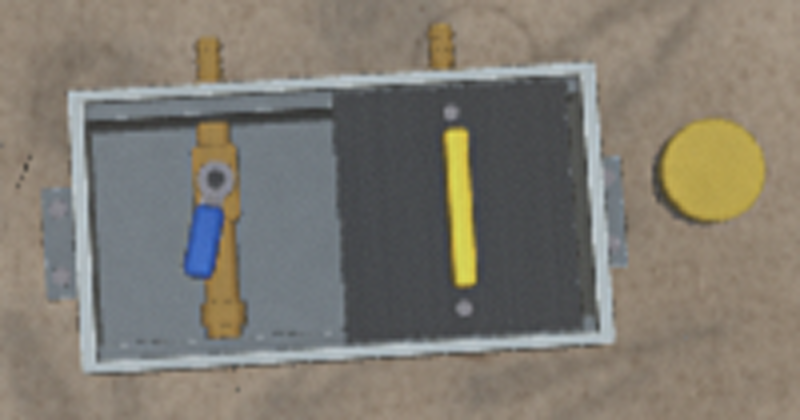

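The rim fit gives 144 x 270 mm, which matches the given size. The centre is (508.5,-37.3) and the yaw is 0.052. The rib is at box y ≈ -59 with its top at z ≈ 80. The blue handle leans slightly left, as expected for a nearly open valve. Next I check reach and do the slide.

```bash
cat >> h.py <<'E'
C=np.array([508.5,-37.3]); YAW=0.052
ex=np.array([np.cos(YAW),np.sin(YAW)]); ey=np.array([-ex[1],ex[0]])
def W(x,y,z): return np.append(C+x*ex+y*ey,z)
def R(a,s=1):  # jaw axis along lever direction at handle angle a
    L=-np.cos(a)*ex+np.sin(a)*ey; x=np.append(s*L,0); z=np.array([0,0,-1.]); return np.stack([x,np.cross(z,x),z],1)
def tip(a,r=36,d=19,z=39,px=25,py=-62):
    L=np.array([-np.cos(a),np.sin(a)]); N=np.array([np.sin(a),np.cos(a)])
    q=np.array([px,py])+r*L-d*N; return W(*q,z)
E
python3 - <<'E'
from h import *
for s in(1,-1):
    print(s,[None if (j:=inverse_kinematics(p,o)) is None else np.round(j,2).tolist() for p,o in [(W(0,-92,160),R(0,s)),(W(0,50,67),R(0,s)),(tip(0,d=35),R(0,s)),(tip(.8),R(.8,s)),(tip(1.57),R(1.57,s))]])
E
```

```text
1 [[-0.35, 0.56, 0.68, 1.94, -0.48, 0.8, -2.49], [-0.62, 0.72, 0.68, 2.06, -0.77, 0.63, -2.5], [-0.1, 0.69, 0.34, 2.02, -0.46, 0.5, -2.51], [0.9, 1.06, -1.28, 2.0, 1.18, 1.12, 1.45], [0.46, 0.73, -0.62, 1.98, 0.69, 0.65, 1.01]]
-1 [[0.47, 0.5, -0.46, 1.9, 0.29, 0.81, -0.09], [0.21, 0.62, -0.47, 2.02, 0.48, 0.61, -0.53], [0.41, 0.67, -0.35, 1.99, 0.43, 0.55, -0.19], [0.23, 0.65, -0.24, 2.04, 0.3, 0.49, -0.97], [0.06, 0.65, -0.07, 2.01, 0.09, 0.49, -1.6]]
```

s=-1 is smooth all the way.

Run:
```python
from h import *
clamp(); o=R(0,-1)
movep(W(0,-93,150),o)
print("down guard",movel(W(0,-93,67),max_speed=120,guard=15),read_state()["eef_pos"],read_state()["finger_gap"])
print("slide guard",movel(W(0,53,67),max_speed=60,guard=25))
s=read_state(); e=np.array(s["eef_pos"])[:2]-C; print(e@ex,e@ey,s["ft_force"],s["time"])
movel(W(0,40,67),max_speed=80); movel(W(0,-20,150),max_speed=200); movel(W(-20,-65,200),max_speed=200)
c=camera("wrist"); P=pts(c); im=c["image"]; cv2.imwrite("pics/w1.png",im)
h=cv2.cvtColor(im,cv2.COLOR_BGR2HSV)
for nm,m in(("red",((h[...,0]<8)|(h[...,0]>172))&(h[...,1]>150)&(h[...,2]>80)),("yel",(abs(h[...,0].astype(int)-28)<6)&(h[...,1]>150)&(h[...,2]>120))):
    n,l,st,ce=cv2.connectedComponentsWithStats(m.astype(np.uint8))
    for i in range(1,n):
        if st[i,4]>150:
            p=np.nanmedian(P[l==i],0); q=p[:2]-C; print(nm,st[i],p.round(1),"box",(q@ex).round(1),(q@ey).round(1))
print(read_state()["time"])
```

```text
down guard False [ 513.7102551  -130.27668778   67.534754  ] -0.1352637677619394
slide guard False
0.028981497845434908 50.34355613723788 [  2.97041713 -17.06480887   1.79203716] 6.1583
red [272 178  38  21 498] [503.8 -91.4  49.3] box -7.5 -53.8
yel [ 253   33  104   18 1787] [505.9  29.6  80.6] box 0.9 66.9
yel [171  96  16  57 438] [388.  -34.8  15.6] box -120.2 8.8
yel [309 285  23  23 334] [ 546.6 -216.6   37.6] box 28.7 -181.1
7.675
```

View pics/w1.png

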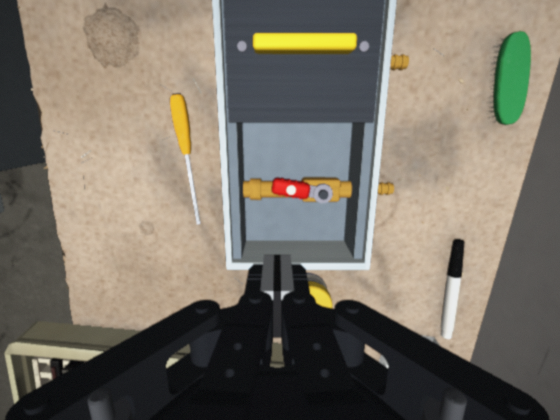

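The wrist view shows the cover at the far end: its rib at pixel (305,41) is at box y = 66.9, so it is against the stop. The red sleeve at (291,188) is exposed and at about 0.25 rad, with the pivot at (322,194). Everything agrees with the box fit, so now I turn the handle.

Run:
```python
from h import *
movep(tip(0,d=36,z=110),R(0,-1))
print("down",movel(tip(0,d=36),max_speed=100,guard=15),read_state()["eef_pos"])
for a in (.1,.4,.7,1.0,1.25,1.45,1.57,1.63):
    g=movel(tip(a),R(a,-1),max_speed=60,guard=30); s=read_state()
    print(a,g,np.round(s["ft_force"],1),np.round(np.array(s["eef_pos"])-tip(a),1))
    if g: break
movel(tip(1.5,d=32),max_speed=80); p=tip(1.5,d=32,z=150); movel(p,max_speed=200)
movep(W(-20,-65,220),R(0,-1))
c=camera("wrist"); P=pts(c); im=c["image"]; cv2.imwrite("pics/w2.png",im)
h=cv2.cvtColor(im,cv2.COLOR_BGR2HSV)
for nm,m in(("red",((h[...,0]<8)|(h[...,0]>172))&(h[...,1]>150)&(h[...,2]>80)),("yel",(abs(h[...,0].astype(int)-28)<6)&(h[...,1]>150)&(h[...,2]>120))):
    n,l,st,ce=cv2.connectedComponentsWithStats(m.astype(np.uint8))
    for i in range(1,n):
        if st[i,4]>150:
            p=np.nanmedian(P[l==i],0); q=p[:2]-C; print(nm,st[i],p.round(1),"box",(q@ex).round(1),(q@ey).round(1))
            if nm=="red": print(cv2.minAreaRect(np.argwhere(l==i)[:,::-1].astype(np.int32)))
print(read_state()["time"])
```

```text
down False [ 502.99640057 -135.72937936   39.59113792]
0.1 False [-0.5 -0.3  0.1] [ 0.3 -0.3  0.4]
0.4 False [ 0.2 -1.9  0.1] [ 0.1 -0.3  0.1]
0.7 False [0.7 0.3 0.3] [ 0.1 -0.2 -0. ]
1.0 False [ 0.7  0.4 -0.1] [ 0.  -0.2 -0. ]
1.25 False [-0.7  0.3 -0.5] [-0.  -0.3 -0. ]
1.45 False [-0.1 -0.3 -0.2] [-0.1 -0.2 -0. ]
1.57 False [-0.2 -0.2  0.2] [-0.1 -0.2  0. ]
1.63 False [-4.2 -1.   2.6] [-1.1 -0.5 -0.2]
red [314 139  17  37 463] [534.1 -62.   49.4] box 24.3 -26.0
((321.6758117675781, 156.98379516601562), (15.730350494384766, 36.35458755493164), 2.8624050617218018)
yel [ 254   38   97   17 1590] [504.8  29.6  80.6] box -0.2 67.0
yel [177  97  15  53 324] [387.7 -32.6  15.8] box -120.3 10.9
yel [307 276  23  31 470] [ 547.6 -222.5   37.7] box 29.4 -187.0
14.65
```

View pics/w2.png

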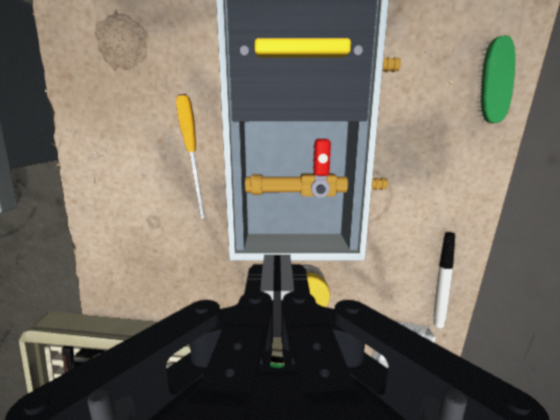

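The red sleeve at pixel (322,157) now points along the box's +y, at about 1.55 rad. The push force rose when the handle met its stop. The cover is still at 67.0 mm and the arm is clear of everything, so I hand in.

```bash
python3 -c "
from workcell import *
finish_job()"
```

```text
the job is handed in; nothing more can be done
```

The job is handed in: the cover is at the other end of the box and the red handle is shut. I pushed the cover by its rib along the guides with closed fingertips, then swung the red handle round its arc to its stop. The last state I read was at 14.65 s of the 42 s allowed.

**Cover:** In the last wrist image it sits at box y = 67.0 mm, against the end wall. That is about 129 mm from the red valve, and the rib top at z ≈ 80.6 mm means it is still flat.

**Red handle:** It measures about 1.55 rad in that image. The force rose by about 4 N at the end of the push, which fits contact with the stop.

**Other objects:** The fingers never went near the blue handle, reel, jar or screwdriver. The jar and screwdriver measured 2–6 mm differently between the two wrist images, which I put down to parts being hidden from view, since nothing touched them. I did not look again at the blue handle (now under the cover) or the reel (out of the wrist view).

**Arm:** It was clear of everything at hand-in, with the tool at z = 220 mm. No force guard tripped, and no other check failed or disagreed.

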